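Hold a bag clip open around the recipe card

TASK

Squeeze the levers of the yellow bag clip to open it, lift it off the rim of the spice caddy, and bring it to the recipe card in the wooden stand so that its jaws pass down both sides of the card at the middle of its top edge. Finish while still holding the clip there squeezed wide open, touching neither the card nor the stand, so that I can slip my shopping list in beside the card before you let it close. Leave the card stand, the red and blue clips and everything else where they are.

Things in the scene. Friction and masses are not known exactly. Their poses are not given: they have to be found in the camera images.
- clip_yellow: yellow sprung bag clip like a big peg, 34 wide, 50 g, hanging jaws down from the caddy's rim. Origin on the hinge axis, midway between the levers; z up along the levers, y along the hinge, x across (squeeze along x). Lever ends 40 above the hinge, 36 apart outside at rest, parallel and about 18 apart at the firm stop; about 5 N starts the squeeze, 8 N reaches the stop
- clip_yellow_spring (a joint): opening angle between the yellow clip's halves (rad): 0 with 3 mm between the lips (as on the rim), 0.44 at the stop, lips about 21 mm apart; 0.25 is about 13 mm. A spring always closes it; squeezed evenly, both jaws open by the same angle about the hinge
- clip_yellow_jaw_a (a point): inner lower end of the yellow clip's jaw on its -x side, mid width, 42 mm below the hinge. On the rim the jaw ends hang 18 mm below the rim, so the hinge is 24 mm above it (84 above the worktop)
- clip_yellow_jaw_b (a point): inner lower end of the yellow clip's other jaw (+x side). The jaws are bowed: above the 10 mm high lips a free space about 12 mm wide goes up to the hinge, so an edge may enter up to 30 mm
- clip_blue: blue bag clip of the same kind, hanging on the same rim, origin on its hinge; leave it there
- clip_red: red bag clip of the same kind, hanging on the same rim, origin on its hinge; leave it there
- caddy: grey-green open steel bin, 150 (x) x 204 (y) x 60 high, wall 3, fixed, four spice jars up to 109 high along its far (+x) wall. Origin under the middle of its near wall, x into the bin (away from the robot at yaw 0). The clips hang on the near wall at x = 0, y = -62, 0 and +62 in any order; about 90 is free between that wall and the jars
- card_stand: beech block 52 (x) x 170 (y) x 30 high with a stiff cream recipe card, 3 thick (x), 148 wide (y), standing upright fast in its middle, top edge 117 above the worktop; loose on the worktop, about 0.45 kg. Origin under the block's centre, z up; the card lies in its y-z plane
- card_top (a point): middle of the card's top edge (117 above the worktop), axes as the card stand
- egg_timer: red and white round kitchen timer, 62 wide, 59 high, loose; leave alone
- pepper_mill: wooden pepper mill, 58 wide, 170 high, loose, at the left side; leave alone
- onion: onion, about 75 across, loose, at the right side; leave alone
Mind the look-alikes: they are no part of the job. Of the things that look like the clip_yellow, the largest one is meant.

How it is judged:
On the way, in this order (a step that is already met when the one before it is completed fails the run):
1. the yellow clip is squeezed open by the fingers while its jaws are still astride the rim (contact force between clip_yellow and the fingers above 1 N and value of joint clip_yellow_spring above 0.1 rad and z of clip_yellow_jaw_a in the frame of caddy below 0.055 m), for 0.1 s.
2. the yellow clip is held clear above the caddy's rim (contact force between clip_yellow and the fingers above 1 N and z of each of clip_yellow_jaw_a, clip_yellow_jaw_b in the frame of caddy above 0.07 m), for 0.2 s.
3. the open jaws are astride the middle of the card's top edge (contact force between clip_yellow and the fingers above 1 N and value of joint clip_yellow_spring above 0.25 rad and z of each of clip_yellow_jaw_a, clip_yellow_jaw_b in the frame of card_top below -0.006 m and ((x of clip_yellow_jaw_a in the frame of card_top below -0.003 m and x of clip_yellow_jaw_b in the frame of card_top above 0.003 m) or (x of clip_yellow_jaw_a in the frame of card_top above 0.003 m and x of clip_yellow_jaw_b in the frame of card_top below -0.003 m)) and y of clip_yellow_jaw_a in the frame of card_top between -0.025 and 0.025 m and y of clip_yellow_jaw_b in the frame of card_top between -0.025 and 0.025 m), for 0.3 s.
At the end, for the whole second after the job is handed in: Fingers still hold the yellow clip, at rest, open past 0.25 rad, touching neither card nor stand; one jaw each side of the card, ends 6 mm or more below its top edge, within 25 mm of its middle. Stand upright, within 20 mm of its start; blue and red clips within 15 mm of theirs (all of step 3 and contact force between each of clip_yellow, the fingers and card_stand below 0.2 N and height (world z) of clip_yellow above 0.1 m and linear speed of clip_yellow below 0.02 m/s and distance of card_stand from where it was at the start of the episode below 0.02 m and angle between card_stand's own z axis and vertical below 0.05 rad and distance of each of clip_blue, clip_red from where it was at the start of the episode below 0.015 m); the arm keeps its last pose, push and grip.
It fails at once if the card stand is shoved more than 25 mm or tipped (distance of card_stand from where it was at the start of the episode above 0.025 m or angle between card_stand's own z axis and vertical above 0.2 rad).
It fails at once if the red or blue clip is shifted more than 20 mm (distance of any of clip_red, clip_blue from where it was at the start of the episode above 0.02 m).
It fails at once if the timer, the pepper mill or the onion is shifted more than 30 mm (distance of any of egg_timer, pepper_mill, onion from where it was at the start of the episode above 0.03 m).
It also fails if it takes over 37 s, if anything falls off the work surface, if the arm or the gripper's body presses on something with over 40 N, if the wrist force passes 120 N, or if a joint passes its speed limit or range.

ROBOT

A 6-joint arm with a two-finger parallel gripper is mounted at the origin on a cart in front of the work surface, level with it; the furniture and walls round the work are solid. World frame = base frame: x ahead of the robot, y to its left, z up, the work surface at z = 0. Lengths are in m, angles in rad, forces in N, time in s.
With the tool pointing down it reaches from about 0.3 to 0.775 m from the base axis. Payload 14.6 kg.
Tool frame: the origin (TCP) lies on the centre line of the jaws, within the pads' length; the fingertips stand 11 mm ahead of it and the grasp point (between the pads) lies 8 mm behind it; z points along the fingers, y is the line along which they close (so a half turn about z gives the same grasp; the last joint's range is limited). The gripper opens to 85 mm and grips with 20 to 120 N. Pads are 22 mm wide; open, the fingers measure 114 mm over their backs; the gripper's body (76 mm by 85 mm) begins 54 mm behind the grasp point. The pads swing forward as they close: fully open they stand 13 mm farther back than shut.
Start: joints at [1.27, 0.3, 1.521, -0, 1.321, -0.067], TCP at [0.127, 0.535, 0.242] pointing down, gripper open.
Joint ranges: [-3.03, 3.03], [-0.79, 2.21], [0.23, 2.52], [-1.04, 4.18], [0, 3.07], [-2.55, 2.55]. Speed limits (rad/s): [2.22, 2.22, 2.57, 3.14, 3.14, 3.14].

INTERFACE

Orientations are given as a unit quaternion [x, y, z, w].
In Python, from station import monitor, cams, manip gives the robot as it stands.
- The arm moves only by the tool jog_arm, never from a script. Its arguments are lists of equal length, an entry for each row: "delta_pos": the shift along the tool's x, y, z in m, a list of three; "roll": the turn about the tool's z in rad; "grip": the opening in per cent of the stroke, from 0 (shut) to 100 (fully open). A call has 1 to 5 rows; each row is the pose to reach, as a shift and turn from the pose commanded when the call began, along the tool's axes at that moment; what a row does not reach only later rows make up. A row lasts 1/10 s, in which the tool goes at most 50 mm and 8.59 degrees, less where a joint would pass 70% of its speed; a pose out of reach is approached as far as the arm can. A call with a gripper value outside its range is refused whole. The fingers move at their own pace and stop on an object; "newtons" is the grip in N (left out, the last holds). Time passes only in rows, so rows that repeat a pose let the fingers close. It gives the time, the measured TCP pose, the force, the opening and the grip force at its end, in the units of the state.
- monitor.state(): the state, without advancing time (a new reading comes with each control period).
- cams.capture(name): name is "side" or "top" or "wrist"; returns (picture, depth): 400x640x3 uint8, red, green, blue; 400x640 float32, m along the optical axis (not along the pixel's ray), 0 where there is no reading.
- cams.camera_model(name): a dict with "fx", "fy", "cx", "cy" (pixels), "dist" ([k1, k2, p1, p2, k3] as OpenCV has them; the pictures are not rectified), "position" and "rotation" of the camera in the world. Camera axes: x right, y up, looking along -z (the intrinsics and any distortion apply to the point x, -y, -z); pixel columns grow to the right and rows downward; lengths in m; the calibration is good to about 2 mm. A picture is of the moment at which its call begins: read the wrist's pose just before it. camera_model takes no time and is no camera call; for the wrist camera it gives the pose at the moment of the call.
- manip.job_done(): hands the job in; it is judged then, once.
The state is a dict: "clock": time; "joint_pos": joint angles; "joint_velocities": joint speeds; "tau": joint torques, N m; "position": TCP position; "tool_rot": TCP orientation; "wrist_force": force on the tool from outside, world axes, zero at the start; "moment": the same for the moment, N m; "width": finger opening in m; "gripper_force": force on a finger pad.
Only numpy, scipy, OpenCV 4.12 (cv2) and the standard library are available. Lean on these libraries where they do the work, as an engineer would, in place of code of your own. Each camera call takes 0.05 s, during which the arm holds its last target. There are 200 camera calls.

## Working session

There is one attempt and no reset: what is moved stays moved. The work goes in short steps, Python scripts to look and compute and a tool call to move; the robot and the scene stay as the last step left them, time stands still between calls to the robot, and variables do not carry over. Pictures are saved under pics/ and viewed, at most 10 in all, crops included, and the job is handed in when it is done.

Besides the shell and the picture viewer there is one more tool, called after "Request:" in YAML: its name, and indented under it one key for each argument. jog_arm: Moves the arm, as the interface text tells. Its arguments: {"type":"object","properties":{"delta_pos":{"type":"array"},"roll":{"type":"array"},"grip":{"type":"array"},"newtons":{"type":"number"}},"required":["delta_pos","roll","grip"]}

```bash
mkdir -p pics
cat > h.py <<'E'
import numpy as np, cv2, sys
from station import monitor, cams, manip
def cap(n,save=None):
    m=cams.camera_model(n); p,d=cams.capture(n)
    np.savez('/tmp/'+(save or n)+'.npz',p=p,d=d,**{k:np.array(v) for k,v in m.items()})
    if save: cv2.imwrite(f'pics/{save}.png',cv2.cvtColor(p,cv2.COLOR_RGB2BGR))
    return p,d,m
def world(m,d,uv):
    uv=np.atleast_2d(np.array(uv,float)); K=np.array([[m['fx'],0,m['cx']],[0,m['fy'],m['cy']],[0,0,1.]])
    n=cv2.undistortPoints(uv[:,None],K,np.array(m['dist'],float))[:,0]
    z=d[uv[:,1].astype(int),uv[:,0].astype(int)]
    c=np.c_[n[:,0]*z,-n[:,1]*z,-z]
    return c@R(m).T+np.array(m['position'])
def R(m):
    from scipy.spatial.transform import Rotation as Ro
    r=np.array(m['rotation'],float); return r if r.shape==(3,3) else Ro.from_quat(r).as_matrix()
E
python3 - <<'E'
from h import *
for n in('top','side'):
    p,d,m=cap(n,n+'0'); print(n,np.round(m['position'],3),np.round(m['rotation'],3),m['fx'],m['dist'],(d>0).mean())
s=monitor.state(); print({k:np.round(v,3) for k,v in s.items()})
E
```

```text
top [-0.393 -0.5    1.462] [ 0.279 -0.166 -0.481  0.814] 490.16204708013663 [0.00793385 0.         0.         0.         0.        ] 0.9958828125
side [0.258 1.162 0.642] [-0.061  0.541  0.831 -0.11 ] 495.36668860526254 [-0.14290469  0.          0.          0.          0.        ] 0.9960546875
{'clock': np.float64(0.1), 'joint_pos': array([ 1.27 ,  0.3  ,  1.521, -0.   ,  1.321, -0.067]), 'joint_velocities': array([ 0.   ,  0.   , -0.003,  0.   , -0.003,  0.   ]), 'tau': array([ 1.0000e-03, -5.4438e+01, -3.6237e+01, -0.0000e+00,  3.0000e-03,
       -0.0000e+00]), 'position': array([0.127, 0.535, 0.242]), 'tool_rot': array([ 0.117,  0.993, -0.001, -0.   ]), 'wrist_force': array([ 1.013,  0.349, -0.985]), 'moment': array([ 0.017, -0.038, -0.   ]), 'gripper_force': np.float64(0.0), 'width': np.float64(0.086)}
```

View pics/top0.png

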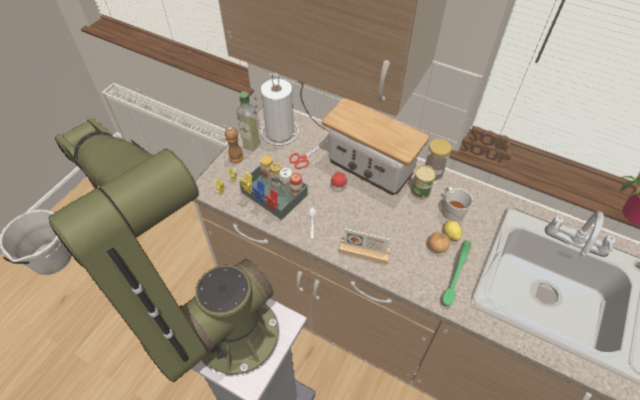

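View pics/side0.png

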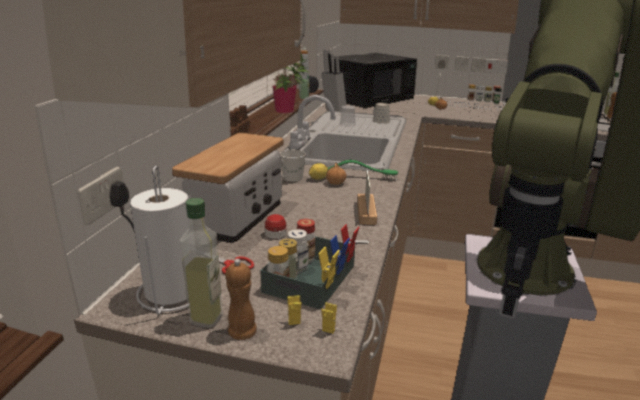

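Top view: the yellow candidates are the clip on the caddy rim at (248,182) and two small yellow clips lying or standing at (220,185) and (233,173). The rim one is the largest. The blue clip is at (259,190), red at (272,200), and the card stand at (365,245). In the side view the rim clip is at (329,267) and the small ones at (294,310) and (329,318).

Run:
```python
from h import *
out=[]
for n in('top0','side0'):
    f=np.load(f'/tmp/{n}.npz'); p,d=f['p'],f['d']; m={k:f[k] for k in f.files}
    v,u=np.mgrid[0:400,0:640]; P=world(m,d,np.c_[u.ravel(),v.ravel()]).reshape(400,640,3)
    hsv=cv2.cvtColor(p,cv2.COLOR_RGB2HSV); H,S,V=[hsv[...,i] for i in range(3)]
    near=(P[...,2]>0.01)&(P[...,2]<0.2)&(P[...,0]>0.2)&(P[...,0]<0.9)&(d>0)
    for c,mk in dict(yel=(H>22)&(H<33)&(S>150),blue=(H>105)&(H<130)&(S>120),red=((H<6)|(H>174))&(S>150)).items():
        k,L,st,ce=cv2.connectedComponentsWithStats((mk&near).astype(np.uint8))
        for i in range(1,k):
            if st[i,4]>25:
                q=P[L==i]; print(n,c,ce[i].round(),st[i,4],np.percentile(q,5,axis=0).round(3),np.percentile(q,95,axis=0).round(3),'med',np.median(q,0).round(3))
    # card stand
    print(n,'card px', world(m,d,[(365,245),(363,240)] if n[0]=='t' else [(367,190),(368,212)]).round(3))
    box=(slice(220,270),slice(330,400)) if n[0]=='t' else (slice(165,230),slice(350,385))
    q=P[box].reshape(-1,3); q=q[(q[:,2]>0.035)&(q[:,2]<0.2)]; print(n,'card pts',len(q),q.min(0).round(3),q.max(0).round(3))
    b=(slice(140,235),slice(200,420),) if n[0]=='t' else (slice(150,345),slice(240,420))
    cv2.imwrite(f'pics/{n}c.png',cv2.resize(cv2.cvtColor(p[b],cv2.COLOR_RGB2BGR),None,fx=3,fy=3,interpolation=2))
a=cv2.imread('pics/top0c.png');b=cv2.imread('pics/side0c.png')
print(a.shape,b.shape)
```

```text
top0 yel [248. 178.] 33 [0.463 0.25  0.093] [0.473 0.272 0.118] med [0.468 0.262 0.107]
top0 blue [260. 188.] 77 [0.431 0.188 0.077] [0.463 0.214 0.124] med [0.455 0.199 0.103]
top0 red [338. 179.] 114 [ 0.644 -0.024  0.039] [0.681 0.009 0.06 ] med [ 0.659 -0.007  0.053]
top0 red [272. 198.] 105 [0.419 0.128 0.066] [0.451 0.154 0.121] med [0.441 0.14  0.096]
top0 card px [[ 0.452 -0.216  0.046]
 [ 0.451 -0.207  0.071]]
top0 card pts 631 [ 0.409 -0.29   0.035] [ 0.47  -0.142  0.121]
side0 yel [296. 303.] 30 [0.492 0.357 0.046] [0.509 0.379 0.059] med [0.5   0.374 0.054]
side0 yel [328. 312.] 41 [0.423 0.362 0.042] [0.438 0.387 0.06 ] med [0.431 0.383 0.053]
side0 blue [334. 245.] 77 [0.454 0.193 0.095] [0.464 0.219 0.12 ] med [0.459 0.206 0.107]
side0 blue [341. 261.] 58 [0.437 0.196 0.057] [0.444 0.224 0.088] med [0.44  0.215 0.073]
side0 red [275. 222.] 237 [ 0.645 -0.002  0.03 ] [0.686 0.029 0.057] med [0.665 0.018 0.046]
side0 red [307. 227.] 87 [0.532 0.118 0.093] [0.564 0.136 0.109] med [0.541 0.13  0.104]
side0 red [344. 233.] 64 [0.444 0.133 0.094] [0.452 0.157 0.121] med [0.448 0.144 0.108]
side0 red [351. 247.] 112 [0.421 0.137 0.045] [0.438 0.163 0.12 ] med [0.43  0.155 0.076]
side0 card px [[ 0.451 -0.209  0.076]
 [ 0.435 -0.144  0.035]]
side0 card pts 173 [ 0.418 -0.526  0.035] [0.526 0.145 0.123]
(285, 660, 3) (585, 540, 3)
```

View pics/side0c.png

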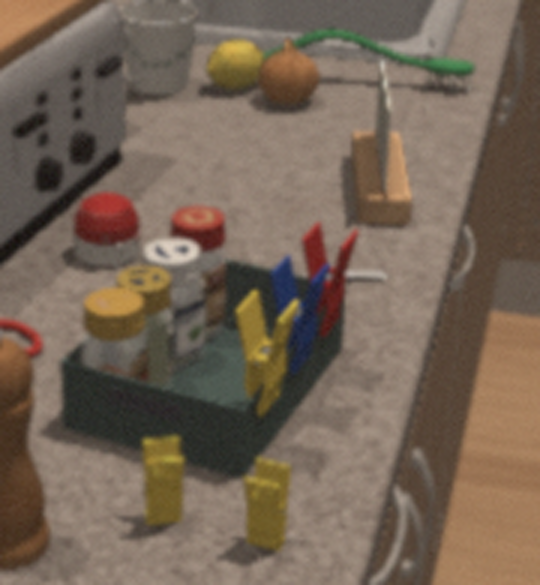

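The crop confirms it: the yellow rim clip (crop 265,345) is clearly larger than the two small pegs standing on the worktop (163,480; 267,505), and it is the leftmost on the rim. I'll set out towards it.

```bash
cat >> h.py <<'E'
from scipy.spatial.transform import Rotation as Ro
def goto(x,y,z,ya=None):
    "print tool delta to reach TCP xyz with tool y at world angle ya"
    s=monitor.state(); T=Ro.from_quat(s['tool_rot']).as_matrix()
    d=T.T@(np.array([x,y,z])-s['position']); cur=np.arctan2(T[1,1],T[0,1])
    r=0 if ya is None else (cur-ya+np.pi)%(2*np.pi)-np.pi
    print('t',s['clock'],'pos',np.round(s['position'],4),'yang',round(cur,4),'z',T[:,2].round(3),'-> delta',d.round(4),'roll',round(r,4))
E
python3 - <<'E'
from h import *
goto(.43,.265,.25,-.21)
m=cams.camera_model('wrist'); s=monitor.state(); T=Ro.from_quat(s['tool_rot']).as_matrix()
print('cam in tool',(T.T@(np.array(m['position'])-s['position'])).round(3),(T.T@R(m)).round(3),m['fx'],m['cx'],m['cy'])
f=np.load('/tmp/top0.npz'); m={k:f[k] for k in f.files}; d=f['d']
v,u=np.mgrid[220:270,330:400]; P=world(m,d,np.c_[u.ravel(),v.ravel()])
c=P[(P[:,2]>.05)&(P[:,2]<.105)]; y=np.polyfit(c[:,1],c[:,0],1); print('card',len(c),y,np.percentile(c,[2,98],axis=0).round(3), 'yaw',np.arctan(-y[0]))
E
```

```text
t 0.1 pos [0.1273 0.5349 0.2418] yang 1.337 z [-0.    -0.001 -1.   ] -> delta [-0.3569 -0.1924 -0.008 ] roll 1.547
cam in tool [ 0.078  0.    -0.132] [[ 0.001  0.954  0.299]
 [ 1.    -0.    -0.001]
 [-0.001  0.299 -0.954]] 323.05281861246823 319.64940737535585 196.67987934063189
card 401 [-0.22792689  0.40000071] [[ 0.433 -0.288  0.052]
 [ 0.467 -0.149  0.104]] yaw 0.22409854663225673
```

Request:
jog_arm:
  delta_pos:
    - [-0.04,-0.02,0]
    - [-0.08,-0.04,0]
    - [-0.12,-0.06,0]
    - [-0.15,-0.08,0]
    - [-0.19,-0.095,-0.01]
  roll: [0.14,0.28,0.42,0.56,0.7]
  grip: [100,100,100,100,100]
  newtons: 20

```text
clock: 0.6
position: [0.2904, 0.3969, 0.2513]
tool_rot: [0.452, 0.892, -0.001, -0.0]
wrist_force: [0.5, 0.7, 0.5]
width: 0.0855
gripper_force: 0.0
```

Run:
```python
from h import *
goto(.43,.265,.25,-.21)
```

```text
t 0.6 pos [0.2904 0.3969 0.2513] yang 0.6317 z [-0.002 -0.002 -1.   ] -> delta [-0.1889  0.0348  0.0013] roll 0.8417
```

Request:
jog_arm:
  delta_pos:
    - [-0.04,0.01,0]
    - [-0.08,0.02,0]
    - [-0.12,0.03,0]
    - [-0.16,0.04,0]
    - [-0.19,0.05,0]
  roll: [0.15,0.3,0.44,0.59,0.73]
  grip: [100,100,100,100,100]

```text
clock: 1.1
position: [0.4448, 0.2738, 0.2521]
tool_rot: [0.742, 0.671, -0.0, 0.0]
wrist_force: [-0.5, 0.1, 0.2]
width: 0.0852
gripper_force: 0.0
```

Request:
jog_arm:
  delta_pos:
    - [0,0,0]
    - [0,0,0]
  roll: [0.11,0.11]
  grip: [100,100]

```text
clock: 1.3
position: [0.4438, 0.275, 0.2518]
tool_rot: [0.776, 0.631, -0.0, -0.0]
wrist_force: [-0.1, -0.1, -0.1]
width: 0.0853
gripper_force: 0.0
```

Run:
```python
from h import *
goto(.459,.265,.25,-.21)
p,d,m=cap('wrist','w1'); print(np.abs(monitor.state()['joint_velocities']).max())
```

```text
t 1.3 pos [0.4438 0.275  0.2518] yang -0.2062 z [-0.001 -0.    -1.   ] -> delta [-0.0066  0.0169  0.0018] roll 0.0038
0.04179891275644849
```

View pics/w1.png

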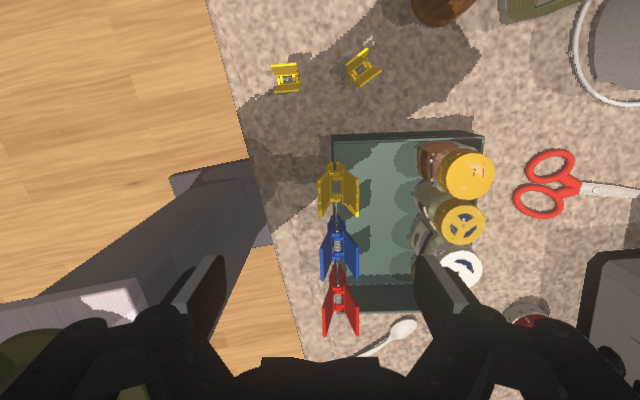

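The wrist view shows the yellow clip astride the near rim at (338,190), blue at (338,250) and red at (340,308). The small yellow pegs are at (287,78) and (363,68), and the jars are at x≥415.

```bash
cat > meas.py <<'E'
from h import *
def cloud(n):
    f=np.load(f'/tmp/{n}.npz'); m={k:f[k] for k in f.files}; v,u=np.mgrid[0:400,0:640]
    return f['p'],world(m,f['d'],np.c_[u.ravel(),v.ravel()]).reshape(400,640,3)
def clip(n,hue,box):
    p,P=cloud(n); h=cv2.cvtColor(p,cv2.COLOR_RGB2HSV); x0,y0,x1,y1=box
    k=np.zeros((400,640),bool); k[y0:y1,x0:x1]=True
    k&=(h[...,0]>hue[0])&(h[...,0]<hue[1])&(h[...,1]>110); return P[k]
E
python3 - <<'E'
from meas import *
C={}
for nm,hue,box in (('y',(20,35),(310,155,370,225)),('b',(105,130),(310,215,370,285)),('r',(-1,8),(310,262,370,340))):
    q=clip('w1',hue,box); t=q[(q[:,2]>.105)&(q[:,2]<.135)]
    # two levers: split along caddy x
    e=np.array([np.cos(-.21),np.sin(-.21)]); f=np.array([-e[1],e[0]])
    a=t[:,:2]@e; b=t[:,:2]@f; mid=(np.percentile(a,2)+np.percentile(a,98))/2
    mb=(np.percentile(b,2)+np.percentile(b,98))/2
    print(nm,len(t),'ztop',np.percentile(q[:,2],99).round(4),'x span',np.percentile(a,[2,98]).round(4),'y span',np.percentile(b,[2,98]).round(4),'centre',(mid*e+mb*f).round(4)); C[nm]=mid*e+mb*f
    A=t[a<mid]; B=t[a>=mid]
    for L in(A,B):
        top=L[L[:,2]>.112]; c=np.polyfit(top[:,:2]@f,top[:,:2]@e,1); print('  lever dir slope',c[0].round(3),len(top))
d=C['y']-C['r']; print('yaw',np.arctan2(-d[0],d[1]),np.linalg.norm(d))
p,P=cloud('w1'); q=P[130:320,322:350].reshape(-1,3); q=q[(abs(q[:,2]-.06)<.003)]; print('rim',len(q)); c=np.polyfit(q[:,1],q[:,0],1); print(c,-np.arctan(c[0]),c[0]*.265+c[1])
E
```

```text
y 717 ztop 0.125 x span [0.3735 0.408 ] y span [0.3395 0.3721] centre [0.4563 0.2665]
  lever dir slope -0.036 266
  lever dir slope -0.042 303
b 446 ztop 0.125 x span [0.3761 0.4106] y span [0.2784 0.3102] centre [0.446  0.2059]
  lever dir slope -0.038 119
  lever dir slope -0.045 249
r 557 ztop 0.1249 x span [0.3783 0.4128] y span [0.2158 0.2488] centre [0.4353 0.1447]
  lever dir slope -0.026 194
  lever dir slope -0.046 229
yaw -0.1709653192770125 0.1236166779143273
rim 438
[0.1871123  0.40843163] -0.18497338716453868 0.45801638777606196
```

Run:
```python
from h import *
goto(.457,.2665,.18,-.175)
goto(.457,.2665,.104,-.175)
```

```text
t 1.35 pos [0.4434 0.2755 0.2519] yang -0.201 z [-0.001 -0.    -1.   ] -> delta [-0.006   0.0152  0.0719] roll -0.026
t 1.35 pos [0.4434 0.2755 0.2519] yang -0.201 z [-0.001 -0.    -1.   ] -> delta [-0.006   0.0152  0.1479] roll -0.026
```

Request:
jog_arm:
  delta_pos:
    - [-0.003,0.008,0.02]
    - [-0.006,0.015,0.05]
    - [-0.006,0.015,0.072]
    - [-0.006,0.015,0.072]
    - [-0.006,0.015,0.072]
  roll: [-0.026,-0.026,-0.026,-0.026,-0.026]
  grip: [70,70,70,70,70]

```text
clock: 1.85
position: [0.4567, 0.2672, 0.181]
tool_rot: [0.766, 0.643, 0.0, 0.0]
wrist_force: [0.7, 0.2, 1.4]
width: 0.0595
gripper_force: 0.0
```

Run:
```python
from meas import *
p,d,m=cap('wrist','w2'); p,d,m=cap('wrist','w2')
goto(.457,.2665,.104,-.175); print(monitor.state()['width'])
p,P=cloud('w2'); h=cv2.cvtColor(p,cv2.COLOR_RGB2HSV)
k=(h[...,0]>20)&(h[...,0]<35)&(h[...,1]>110)&(P[...,2]>.06)&(P[...,2]<.14)&(abs(P[...,0]-.457)<.04)&(abs(P[...,1]-.2665)<.04)
q=P[k]; v,u=np.nonzero(k); print(len(q),u.min(),u.max(),v.min(),v.max())
ya=-.175; e=np.array([np.cos(ya),np.sin(ya)]); f=np.array([-e[1],e[0]])
a=(q[:,:2]-[.457,.2665])@e; b=(q[:,:2]-[.457,.2665])@f; t=q[:,2]>.112
print('rel x',np.percentile(a[t],[2,98]).round(4),'y',np.percentile(b[t],[2,98]).round(4),q[:,2].max())
for s in(-1,1):
    j=t&(a*s>0)&(q[:,2]>.118); print(np.polyfit(b[j],a[j],1).round(4),j.sum())
```

```text
t 1.95 pos [0.4572 0.2673 0.1818] yang -0.1752 z [ 0.002  0.001 -1.   ] -> delta [-0.0009 -0.0002  0.0778] roll -0.0002
0.05967011752311136
2517 293 349 176 249
rel x [-0.0176  0.0169] y [-0.0164  0.0159] 0.12561346414499516
[-0.0028 -0.0156] 374
[-0.0072  0.0148] 381
```

View pics/w2.png

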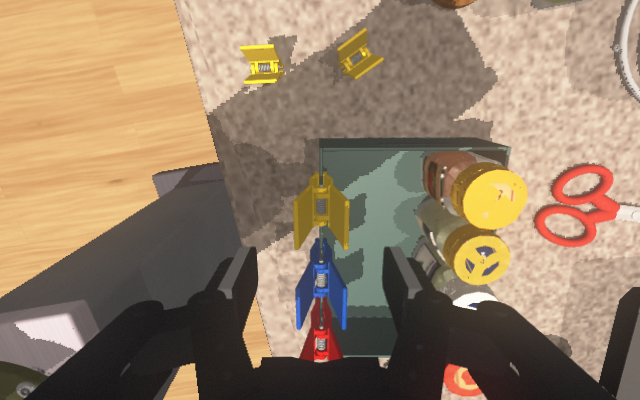

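The close view shows the yellow clip centred at (322,208), midway between the fingers in x. The measured offset is under 1 mm in position and yaw, and the lever tops are at 0.125. I'll descend, then squeeze.

Request:
jog_arm:
  delta_pos:
    - [0,0,0.025]
    - [0,0,0.05]
    - [0,0,0.07]
    - [0,0,0.077]
    - [0,0,0.077]
  roll: [0,0,0,0,0]
  grip: [70,70,70,70,70]
  newtons: 30

```text
clock: 2.45
position: [0.457, 0.2668, 0.1036]
tool_rot: [0.767, 0.642, -0.0, 0.0]
wrist_force: [0.7, -0.8, 0.1]
width: 0.0599
gripper_force: 0.0
```

Request:
jog_arm:
  delta_pos:
    - [0,0,0]
    - [0,0,0]
    - [0,0,0]
    - [0,0,0]
    - [0,0,0]
  roll: [0,0,0,0,0]
  grip: [40,30,20,10,10]

```text
clock: 2.95
position: [0.457, 0.2667, 0.1035]
tool_rot: [0.767, 0.642, 0.0, 0.0]
wrist_force: [0.3, 0.3, -0.9]
width: 0.017
gripper_force: 32.3
```

Request:
jog_arm:
  delta_pos:
    - [0,0,0]
    - [0,0,0]
    - [0,0,0]
    - [0,0,0]
    - [0,0,0]
  roll: [0,0,0,0,0]
  grip: [10,10,10,10,10]

```text
clock: 3.45
position: [0.4569, 0.2667, 0.1033]
tool_rot: [0.767, 0.642, -0.0, 0.0]
wrist_force: [0.5, -0.4, -0.3]
width: 0.0169
gripper_force: 32.3
```

Request:
jog_arm:
  delta_pos:
    - [0,0,-0.015]
    - [0,0,-0.04]
    - [0,0,-0.08]
    - [0,0,-0.12]
    - [0,0,-0.14]
  roll: [0,0,0,0,0]
  grip: [10,10,10,10,10]

```text
clock: 3.95
position: [0.4575, 0.267, 0.2468]
tool_rot: [0.767, 0.642, 0.002, 0.0]
wrist_force: [-0.2, -0.7, -1.2]
width: 0.0167
gripper_force: 32.3
```

Run:
```python
from meas import *
cap('wrist','w3'); cap('wrist','w3'); cap('side','s3'); cap('top','t3')
s=monitor.state(); T=Ro.from_quat(s['tool_rot']).as_matrix(); print(s['clock'],s['position'].round(4) if hasattr(s['position'],'round') else s['position'],s['width'],s['gripper_force'])
for n in('w3','s3','t3'):
    p,P=cloud(n); h=cv2.cvtColor(p,cv2.COLOR_RGB2HSV)
    L=(P-s['position'])@T
    k=(h[...,0]>20)&(h[...,0]<35)&(h[...,1]>110)&(np.abs(L[...,:2]).max(-1)<.04)&(P[...,2]>.12)
    q=L[k]; print(n,len(q),np.percentile(q,[1,50,99],axis=0).round(4) if len(q) else '')
goto(.4497,-.218,.24,.224)
a=cv2.imread('pics/w3.png')[:, :]; b=cv2.imread('pics/s3.png')[150:350,240:440]
cv2.imwrite('pics/m3.png',np.vstack([cv2.resize(a,(480,300)),cv2.resize(np.hstack([b,b*0]),None,fx=1.2,fy=1.2)[:240,:480]]))
```

```text
4.15 [0.4567 0.2666 0.2427] 0.01676688466340257 32.32143938541412
w3 3438 [[-0.0156 -0.012  -0.0247]
 [ 0.0087  0.0004 -0.0018]
 [ 0.0166  0.0136  0.0537]]
s3 376 [[-0.0124 -0.0121 -0.0752]
 [ 0.0076  0.0058  0.0197]
 [ 0.0185  0.0226  0.0581]]
t3 146 [[-0.0215 -0.0143 -0.0315]
 [-0.0099 -0.0069  0.0224]
 [ 0.0137  0.0139  0.0614]]
t 4.15 pos [0.4567 0.2666 0.2427] yang -0.177 z [-0. -0. -1.] -> delta [-0.4783  0.0784  0.0028] roll -0.401
```

View pics/m3.png

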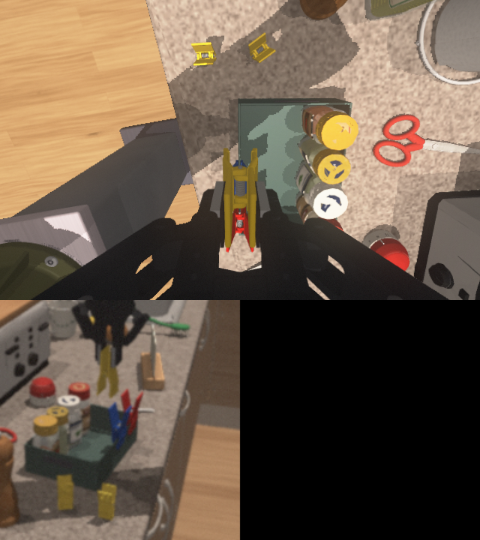

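The clip is held open: the levers are parallel at (240,200) in the wrist view, and the jaws are spread and clear of the caddy in the side view. The blue and red clips are still on the rim. I'll move to above the card.

Request:
jog_arm:
  delta_pos:
    - [-0.02,0.003,0]
    - [-0.06,0.01,-0.005]
    - [-0.1,0.016,-0.01]
    - [-0.14,0.023,-0.015]
    - [-0.18,0.03,-0.02]
  roll: [0,0,0,0,0]
  grip: [10,10,10,10,10]

```text
clock: 4.65
position: [0.454, 0.0827, 0.2619]
tool_rot: [0.767, 0.642, -0.001, -0.001]
wrist_force: [1.3, 1.3, -0.6]
width: 0.017
gripper_force: 32.3
```

Request:
jog_arm:
  delta_pos:
    - [-0.04,0.006,0]
    - [-0.08,0.013,0]
    - [-0.12,0.02,0]
    - [-0.16,0.027,0]
    - [-0.19,0.031,0]
  roll: [-0.1,-0.2,-0.3,-0.4,-0.4]
  grip: [10,10,10,10,10]

```text
clock: 5.15
position: [0.4511, -0.1103, 0.2617]
tool_rot: [0.623, 0.782, -0.001, -0.001]
wrist_force: [-0.1, 0.7, -0.9]
width: 0.0171
gripper_force: 32.3
```

Run:
```python
from h import *
goto(.4497,-.218,.26,.224)
```

```text
t 5.15 pos [ 0.4511 -0.1103  0.2617] yang 0.2256 z [-0.002  0.001 -1.   ] -> delta [-0.1047 -0.0255  0.0016] roll 0.0016
```

Request:
jog_arm:
  delta_pos:
    - [-0.03,-0.007,0]
    - [-0.07,-0.017,0]
    - [-0.1,-0.024,0]
    - [-0.105,-0.025,0]
    - [-0.105,-0.025,0]
  roll: [0,0,0,0,0]
  grip: [10,10,10,10,10]

```text
clock: 5.65
position: [0.4502, -0.2166, 0.2617]
tool_rot: [0.625, 0.781, -0.0, -0.001]
wrist_force: [0.5, -0.5, -0.7]
width: 0.0168
gripper_force: 32.3
```

Run:
```python
from meas import *
cap('wrist','w4'); cap('wrist','w4'); cap('side','s4'); cap('top','t4')
goto(.4497,-.218,.26,.224)
s=monitor.state(); T=Ro.from_quat(s['tool_rot']).as_matrix()
for n in('w4','s4','t4'):
    p,P=cloud(n)
    e=np.array([np.cos(.224),np.sin(.224)]); f=np.array([-e[1],e[0]]); D=P[...,:2]-[.45,-.218]
    a,b,z=D@e,D@f,P[...,2]
    k=(abs(a)<.02)&(abs(b)<.1)&(z>.06)&(z<.125); t=k&(z>.112)
    print(n,k.sum(),t.sum())
    for nm,m in(('all',k),('top',t)):
        if m.sum()>10: print(nm,'a',np.percentile(a[m],[2,50,98]).round(4),'b',np.percentile(b[m],[1,99]).round(4),'z',np.percentile(z[m],[50,99]).round(4),'fit a(b)',np.polyfit(b[m],a[m],1).round(4))
    h=cv2.cvtColor(p,cv2.COLOR_RGB2HSV); L=(P-s['position'])@T
    y=(h[...,0]>20)&(h[...,0]<35)&(h[...,1]>110)&(np.abs(L[...,:2]).max(-1)<.03)&(P[...,2]>.15); q=L[y]
    j=q[q[:,2]>.045]; print('clip',len(q),np.percentile(q,[1,50,99],axis=0).round(4).tolist(),'jaws',len(j),(j.min(0).round(4),j.max(0).round(4)) if len(j) else '')
```

```text
t 5.85 pos [ 0.4507 -0.2152  0.263 ] yang 0.2242 z [-0.  0. -1.] -> delta [-0.0025 -0.0016  0.003 ] roll 0.0002
w4 461 357
all a [-0.002   0.      0.0009] b [-0.0309  0.0749] z [0.1166 0.1184] fit a(b) [ 0.0034 -0.0005]
top a [-0.0009  0.      0.0009] b [-0.0279  0.0742] z [0.1168 0.1184] fit a(b) [0.0006 0.    ]
clip 3359 [[-0.0171, -0.0136, -0.018], [0.0071, -0.0012, 0.0024], [0.0156, 0.012, 0.0577]] jaws 149 (array([ 0.0068, -0.015 ,  0.045 ]), array([0.0157, 0.0129, 0.0657]))
s4 102 22
all a [0.0008 0.0034 0.004 ] b [-0.0739  0.079 ] z [0.0921 0.1173] fit a(b) [-0.0005  0.003 ]
top a [0.0004 0.0026 0.0038] b [-0.0711  0.0778] z [0.1149 0.1177] fit a(b) [0.0091 0.0022]
clip 49 [[-0.0082, -0.0171, -0.1043], [0.0141, 0.0023, 0.0247], [0.025, 0.0146, 0.0624]] jaws 8 (array([ 0.0063, -0.0107,  0.0451]), array([0.0191, 0.0147, 0.0626]))
t4 454 65
all a [-0.0046 -0.0004  0.004 ] b [-0.0727  0.0725] z [0.0908 0.119 ] fit a(b) [ 0.0019 -0.0003]
top a [-0.0037 -0.0002  0.0041] b [-0.0729  0.0687] z [0.1153 0.1225] fit a(b) [ 0.0066 -0.0002]
clip 125 [[-0.0176, -0.0221, -0.0512], [-0.0065, -0.0112, 0.0331], [0.0134, 0.0065, 0.0633]] jaws 38 (array([-0.0169, -0.0173,  0.045 ]), array([ 0.0126, -0.0076,  0.0659]))
```

View pics/w4.png

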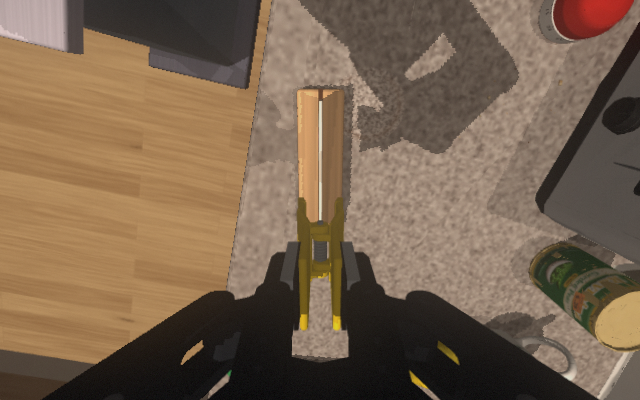

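The card's top edge lies along column 321, from (320,90) down under the clip. It runs midway between the jaws, whose levers are at (303,·) and (339,·). The measured card middle is (0.450,-0.218) with its top at 0.117–0.118 and yaw 0.224, so the clip is aligned within about 2 mm. I'll lower it in two stages.

Request:
jog_arm:
  delta_pos:
    - [-0.001,-0.001,0.01]
    - [-0.003,-0.001,0.02]
    - [-0.003,-0.001,0.03]
    - [-0.003,-0.001,0.03]
    - [-0.003,-0.001,0.03]
  roll: [0,0,0,0,0]
  grip: [10,10,10,10,10]

```text
clock: 6.35
position: [0.4503, -0.2193, 0.233]
tool_rot: [0.624, 0.781, -0.0, -0.0]
wrist_force: [-0.3, -0.0, -0.9]
width: 0.0169
gripper_force: 32.3
```

Run:
```python
from meas import *
cap('wrist','w5'); cap('wrist','w5')
goto(.45,-.218,.162,.224)
s=monitor.state(); T=Ro.from_quat(s['tool_rot']).as_matrix()
p,P=cloud('w5'); L=(P-s['position'])@T; h=cv2.cvtColor(p,cv2.COLOR_RGB2HSV)
k=(P[...,2]>.11)&(P[...,2]<.122)&(abs(L[...,1])<.01)&(L[...,0]>.02)&(L[...,0]<.1)&(h[...,1]<110); print('card tool y fit',np.polyfit(L[k][:,0],L[k][:,1],1),k.sum(),'x end',L[k][:,0].max())
y=(h[...,0]>20)&(h[...,0]<35)&(h[...,1]>110)&(np.abs(L[...,:2]).max(-1)<.03)&(P[...,2]>.12); q=L[y]
print('clip z',np.percentile(q[:,2],[1,99,99.8]).round(4))
for lo,hi in((-.02,.0),(.03,.045),(.045,.07)):
    j=q[(q[:,2]>lo)&(q[:,2]<hi)]; print(lo,len(j),np.percentile(j[:,1],[2,98]).round(4),np.percentile(j[:,0],[2,98]).round(4))
```

```text
t 6.45 pos [ 0.4505 -0.2194  0.2336] yang 0.223 z [ 0.001 -0.    -1.   ] -> delta [ 0.0015 -0.0002  0.0716] roll -0.001
card tool y fit [-0.00108194 -0.00035831] 302 x end 0.07671635289478118
clip z [-0.0186  0.0579  0.0619]
-0.02 1618 [-0.0092  0.0076] [-0.0164  0.0159]
0.03 278 [-0.0139  0.0125] [-0.002   0.0159]
0.045 144 [-0.0137  0.0131] [0.0084 0.0161]
```

Request:
jog_arm:
  delta_pos:
    - [0.001,0,0.015]
    - [0.001,0,0.03]
    - [0.001,0,0.045]
    - [0.001,0,0.06]
    - [0.001,0,0.07]
  roll: [0,0,0,0,0]
  grip: [10,10,10,10,10]

```text
clock: 6.95
position: [0.4501, -0.2183, 0.1627]
tool_rot: [0.624, 0.781, -0.0, -0.0]
wrist_force: [0.2, -0.7, -0.9]
width: 0.0171
gripper_force: 32.3
```

Request:
jog_arm:
  delta_pos:
    - [0,0,0]
    - [0,0,0]
    - [0,0,0]
    - [0,0,0]
    - [0,0,0]
  roll: [0,0,0,0,0]
  grip: [10,10,10,10,10]

```text
clock: 7.45
position: [0.4503, -0.2184, 0.1637]
tool_rot: [0.624, 0.781, 0.0, 0.0]
wrist_force: [0.4, 0.4, -0.5]
width: 0.0172
gripper_force: 32.3
```

Run:
```python
from meas import *
cap('wrist','w6'); p,d,m=cap('side','s6'); cap('top','t6')
goto(.45,-.218,.162,.224)
s=monitor.state(); print(np.round(s['wrist_force'],2),s['width'],s['gripper_force']); T=Ro.from_quat(s['tool_rot']).as_matrix()
p,P=cloud('w6'); L=(P-s['position'])@T; h=cv2.cvtColor(p,cv2.COLOR_RGB2HSV)
k=(P[...,2]>.11)&(P[...,2]<.122)&(abs(L[...,1])<.01)&(L[...,0]>.02)&(L[...,0]<.1)&(h[...,1]<110); print('card tool y fit',np.polyfit(L[k][:,0],L[k][:,1],1),k.sum(),'x end',L[k][:,0].max())
y=(h[...,0]>20)&(h[...,0]<35)&(h[...,1]>110)&(np.abs(L[...,:2]).max(-1)<.03)&(P[...,2]>.07); q=L[y]; print('clip z',np.percentile(P[...,2][y],[.2,1,99]).round(4))
j=q[q[:,2]>.04]; print(len(j),np.percentile(j[:,1],[2,98]).round(4))
for n in('s6',):
    p,P=cloud(n); h=cv2.cvtColor(p,cv2.COLOR_RGB2HSV); L=(P-s['position'])@T
    y=(h[...,0]>20)&(h[...,0]<35)&(h[...,1]>110)&(np.abs(L[...,:2]).max(-1)<.03); print(n,y.sum(),np.percentile(P[...,2][y],[1,5,50]).round(4))
a=cv2.imread('pics/w6.png')[80:360,200:440]; b=cv2.imread('pics/s6.png')[120:240,310:430]
cv2.imwrite('pics/m6.png',np.hstack([cv2.resize(a,(420,490)),cv2.resize(b,(370,490)[:1]+(490,),interpolation=2)]))
```

```text
t 7.6 pos [ 0.4502 -0.2184  0.1634] yang 0.223 z [ 0. -0. -1.] -> delta [ 0.0004 -0.0001  0.0014] roll -0.001
[-0.17 -0.06 -0.8 ] 0.017126088371710476 32.30008542537689
card tool y fit [ 3.56476786e-04 -4.07762282e-05] 513 x end 0.0756821978192164
clip z [0.1019 0.1064 0.1822]
174 [-0.0132  0.0133]
s6 57 [0.1064 0.1148 0.1406]
```

View pics/m6.png

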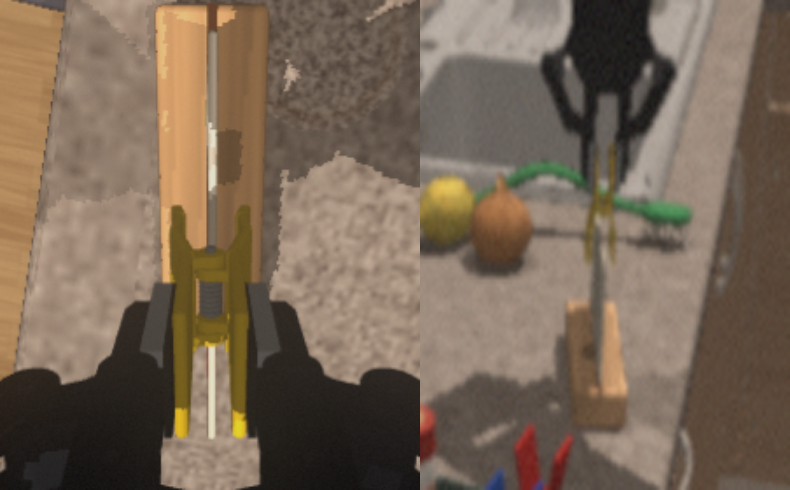

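The card passes between the open jaws, centred at crop column 212 with the jaws at 180 and 240. The jaw ends are about 13–15 mm below the top edge, there is no wrist force, and the stand has not moved. I'll hand it in.

```bash
python3 -c "
from station import manip; print(manip.job_done())"
```

```text
the job is handed in; nothing more can be done
None
```

The yellow clip is held squeezed wide open over the middle of the card's top edge, with one jaw on each side about 13–15 mm down. By my measurements it touches neither the card nor the stand. The job is handed in, and no verdict came back.

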